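# Transfer the front parts hanger to the next rail and click it home in the clip stop

## Robot

A 7-joint arm with a two-finger parallel gripper is mounted at the origin on a cart in front of the work surface, level with it; the furniture and walls round the work are solid. World frame = base frame: x ahead of the robot, y to its left, z up, the work surface at z = 0. Lengths are in m, angles in rad, forces in N, time in s.
With the tool pointing down it reaches from about 0.4 to 0.75 m from the base axis. Payload 19.5 kg.
Tool frame: the origin (TCP) lies on the centre line of the jaws, within the pads' length; the fingertips stand 8 mm ahead of it and the grasp point (between the pads) lies 11 mm behind it; z points along the fingers, y is the line along which they close (so a half turn about z gives the same grasp; the last joint's range is limited). The gripper opens to 85 mm and grips with 20 to 120 N. Pads are 22 mm wide; open, the fingers measure 114 mm over their backs; the gripper's body (76 mm by 85 mm) begins 54 mm behind the grasp point. The pads swing forward as they close: fully open they stand 13 mm farther back than shut.
Start: joints at [1.194, 0.707, -0.028, 1.485, 0.022, 0.951, -0.075], TCP at [0.189, -0.543, 0.239] pointing down, gripper open.
Joint ranges: [-2.71, 2.71], [-0.32, 2.16], [-1.57, 1.52], [0, 2.45], [-1.46, 4.6], [0, 2.02], [-2.83, 2.83]. Speed limits (rad/s): [1.89, 1.89, 2.57, 2.57, 3.01, 3.01, 3.01].

## Interface

Orientations are given as a unit quaternion [w, x, y, z].
In Python, from bench import observe, snapshot, ticket gives the robot as it stands.
- The arm moves only by the shell command python3 -m jog 'ROWS' [OPENING] [FORCE]. ROWS is JSON, one flat list of numbers, 4 for each row, row after row: the shift along the tool's x, y, z in units of 25 mm (1.0 is 25 mm), then the turn about the tool's z in units of 5 degrees (1.0 is 5 degrees). A call has 1 to 5 rows; each row is the pose to reach, as a shift and turn from the pose commanded when the call began, along the tool's axes at that moment; what a row does not reach only later rows make up. A row lasts 1/12 s, in which the tool goes at most 41.7 mm and 7.16 degrees, less where a joint would pass 70% of its speed; a pose out of reach is approached as far as the arm can. A call with a gripper value outside its range is refused whole. OPENING is the opening, from -1 (shut) to 1 (fully open), set as the call begins (- or left out, the last holds). The fingers move at their own pace and stop on an object; FORCE is the grip in N (left out, the last holds). Time passes only in rows, so rows that repeat a pose let the fingers close. It gives the time, the measured TCP pose, the force, the opening and the grip force at its end, in the units of the state.
- observe(): the state, without advancing time (a new reading comes with each control period).
- snapshot(name): name is "scene" or "top" or "wrist"; returns a dict with "pixels" (384x512x3 uint8, red, green, blue), "mtx" (3x3 intrinsics, pixels), "D" ([k1, k2, p1, p2, k3] as OpenCV has them; the pictures are not rectified), "rvec" (rotation vector, rad) and "tvec" (3), from world to camera coordinates, as OpenCV has them. Camera axes: x right, y down, z forward; pixel columns grow to the right and rows downward; lengths in m; the calibration is good to about 2 mm. A picture is of the moment at which its call begins. There is no depth.
- ticket.sign_off(): hands the job in; it is judged then, once.
The state is a dict: "clock": time; "joints": joint angles; "dq": joint speeds; "joint_torque": joint torques, N m; "tcp_pos": TCP position; "orientation": TCP orientation; "force": force on the tool from outside, world axes, zero at the start; "ft_torque": the same for the moment, N m; "grip_width": opening from 0.0 (shut) to 1.0 (fully open); "finger_force": force on a finger pad.
Only numpy, scipy, OpenCV 4.12 (cv2) and the standard library are available. Lean on these libraries where they do the work, as an engineer would, in place of code of your own. Each camera call takes 0.05 s, during which the arm holds its last target. There are 200 camera calls.

## Task

Lift the hanger nearest the free end of the first rail over that rail's end stop, thread it over the end of the second rail and set it down gently so that it hangs on the bar behind the up-turned end. Then slide it, kept upright, along the second rail until it has snapped home in the sprung clip, going by feel and never forcing it against the rail or the clip with more than 30 N, and let go. Leave the other hanger and the things on the bench where they are.

Things in the scene. Friction and masses are not known exactly. Their poses are not given: they have to be found in the camera images.
- hanger_front: The hanger to move: dark steel box loop 32 mm long (x), 23 wide (y), closed round the bar, drilled plate 60x100x8 clamped below (bottom at z = -157 mm). Origin: centre of the roof's underside, which rides on the bar's top. z up, x along the rail in the direction of transfer, y across. Window 13 mm wide, z -36 to 0; outside z -41 to 10. 0.3 to 0.6 kg..
- front_grip (a point): Centre of the front hanger's square black lifting grip, 18x18 mm and 32 mm high, on its centre line 38 mm above the hanger's origin (z 22 to 54 mm there); axes as the hanger. Take it from above by either pair of sides.
- hanger_rear: A second hanger of the same make on rail A, 70 mm or more farther in than the first (centre to centre); it stays there. Same origin and axes.
- rail_a: The first rail: fixed stand with a steel flat bar on edge, 6 mm thick, 14 high, 225 long, along its x; top edge at z = 190 mm. Origin: on the bench under the bar's free end; x points along the bar out of the free end (direction of transfer), z up. The last 6 mm of the bar are turned up into an end stop 10 mm high. Post 25 mm square, 212 mm behind the free end.
- rail_a_end (a point): Centre line of rail A at its free end, at the height of the bar's top edge (190 mm above the bench); axes as rail_a.
- rail_b: The second rail, same make, free end 50 to 70 mm beyond rail A's, up to 20 mm to the side, turned up to 0.12 rad from it. Origin: on the bench under its free end; x along the bar from the free end inward (direction of transfer), z up. Bar 6x14 mm, 227 long, top at z = 190 mm; post at x = 204. The clip stop clamped on it is not reported: its front face is anywhere at x = 125 to 185 mm.
- rail_b_end (a point): Centre line of rail B at its free end, at the height of the bar's top; axes as rail_b. The first 6 mm are turned up 10 mm, so a loop passes either rail's end only 10 to 22 mm above its riding height (16 is the middle). A hanger on the bar has z = 0 here; set down behind the up-turned end it has x = 24 to 42 mm, still clear of the jaws. Held in the clip it has x = 98 to 160 mm.
- buffer (a joint): Travel of the clip stop's sprung buffer pin (8 mm thick, on the centre line just above the bar, 16 mm proud of the block's front face): 0 free, 0.010 m hard in; 2 N at first, 0.7 N per mm. The jaw hooks drop in behind the hanger when it is pressed in 5 to 7 mm, and it then stays at about 5.5 mm; at 10 mm the push rises steeply. Without a hanger it springs back to 0.
- jaw_l (a joint): Opening of the clip stop's left (+y) sprung jaw, rad: 0 shut, about 0.08 spread over the hanger's side, limit 0.25. The jaws reach 66 mm out of the block along both sides of the bar towards the free end and have flared tips that take in a hanger up to 3 mm off centre. Pushing the hanger in takes 3 to 10 N along the bar.
- jaw_r (a joint): Opening of the right (-y) jaw, likewise. The hanger is home when both hooks have closed behind its trailing face: its origin is then 26 mm short of the block's front face. Bar and block are rigid: a push beyond them by a fraction of a millimetre is many newtons, so go slowly (about 5 mm/s onto the bar, 20 mm/s along it) and stop on force.
- paint: Red paint tin, diameter 68, height 95 mm, standing beyond the rails; leave alone. Origin: centre of its underside.
- tape: Grey roll of cloth tape lying flat, diameter 105, height 48 mm; leave alone. Origin: centre of its underside.
- sanding: Brown sanding block 60x100x30 mm on the robot's side of rail A; leave alone. Origin: centre of its underside.

How it is judged:
By the outcome, as a careful person would: the job done as asked, in the order asked, and still so for the second after the job is handed in, with the robot touching nothing.
It also fails if it takes over 54 s, if anything falls off the work surface, if the arm or the gripper's body presses on something with over 40 N, if the wrist force passes 120 N, or if a joint passes its speed limit or range.

## Working session

There is one attempt and no reset: what is moved stays moved. The work goes in short steps, Python scripts to look and compute and a shell command to move; the robot and the scene stay as the last step left them, time stands still between calls to the robot, and variables do not carry over. Pictures are saved under pics/ and viewed, at most 10 in all, crops included, and the job is handed in when it is done.

```bash
ls; mkdir -p pics
python3 - <<'E'
from bench import observe,snapshot
import cv2,numpy as np,pickle
o=observe();print({k:np.round(v,3).tolist() for k,v in o.items()})
for n in("scene","top"):
    s=snapshot(n);pickle.dump(s,open(f"{n}.pkl","wb"));cv2.imwrite(f"pics/{n}.png",cv2.resize(s["pixels"][:,:,::-1],(800,600),interpolation=cv2.INTER_CUBIC))
    R=cv2.Rodrigues(np.array(s["rvec"]))[0];print(n,s["mtx"],s["D"],(-R.T@np.ravel(s["tvec"])).round(3),R.round(3).tolist())
E
```

```text
pics
{'clock': 0.0, 'joints': [1.194, 0.707, -0.028, 1.485, 0.022, 0.951, -0.075], 'dq': [-0.0, -0.001, 0.001, 0.002, 0.001, 0.0, 0.0], 'joint_torque': [-0.002, -88.322, 1.234, -23.617, 0.017, 0.006, 0.0], 'tcp_pos': [0.189, -0.543, 0.239], 'orientation': [-0.001, 0.986, 0.167, -0.0], 'force': [0.292, -0.499, 0.364], 'ft_torque': [-0.015, 0.015, 0.011], 'finger_force': 0.0, 'grip_width': 1.005}
scene [[446.68245218   0.         254.54938264]
 [  0.         446.68245218 195.46050408]
 [  0.           0.           1.        ]] [-0.16081938  0.          0.          0.          0.        ] [-0.129  0.853  0.774] [[-0.619, -0.785, 0.021], [-0.452, 0.335, -0.827], [0.642, -0.521, -0.562]]
top [[478.88476628   0.         254.8421156 ]
 [  0.         478.88476628 196.17819576]
 [  0.           0.           1.        ]] [-0.12461397  0.          0.          0.          0.        ] [0.318 0.312 1.471] [[-0.017, -1.0, -0.001], [-0.985, 0.017, -0.169], [0.169, -0.002, -0.986]]
```

View pics/scene.png

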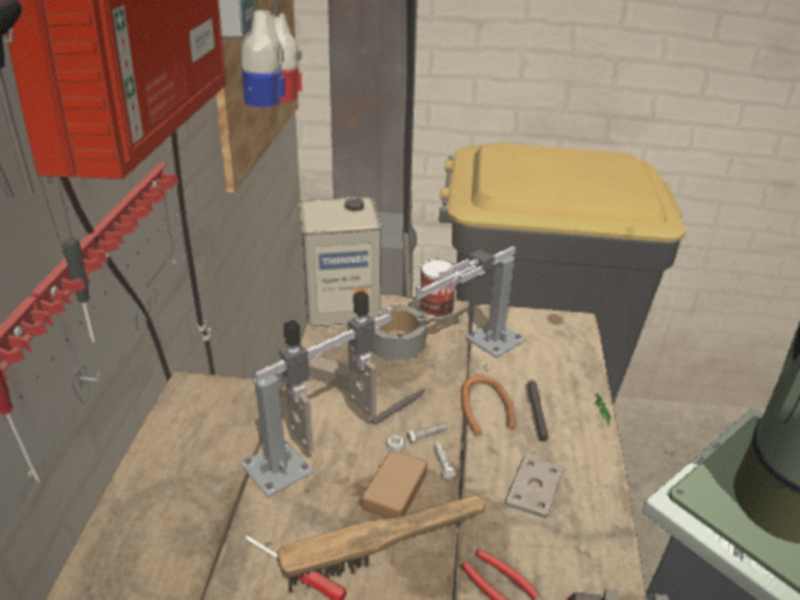

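View pics/top.png

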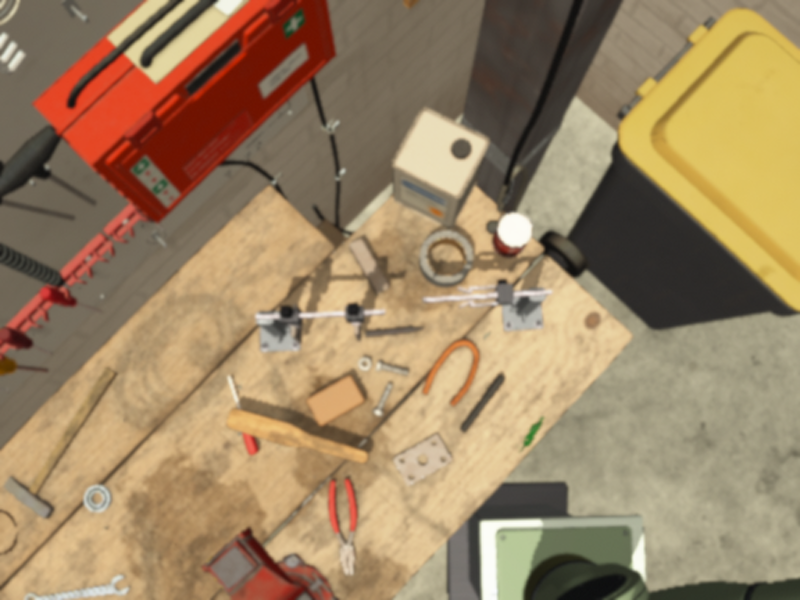

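The scene shows rail A on the left with two hangers. The front hanger's grip is at about (361,300) in scene and (354,312) in top. Rail A's free end in top is near (383,311). Rail B runs from (425,299) to (550,292), with its clip block at (505,292). I'll view crops for precise pixels.

Run:
```python
import cv2,pickle
for n,(x0,x1,y0,y1),k in(("top",(155,360,175,225),3.9),("scene",(155,340,150,285),4.3)):
    p=pickle.load(open(n+".pkl","rb"))["pixels"][y0:y1,x0:x1,::-1]
    c=cv2.resize(p,None,fx=k,fy=k,interpolation=cv2.INTER_CUBIC)
    c=cv2.convertScaleAbs(c,alpha=1.2)
    cv2.imwrite(f"pics/{n}_crop.png",c)
```

```text
(no output)
```

View pics/top_crop.png

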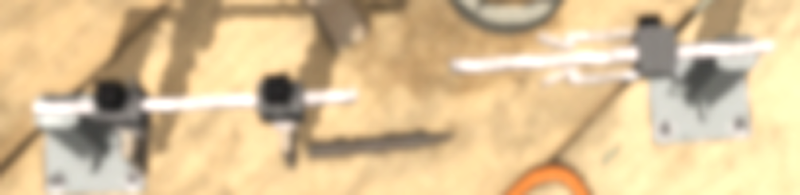

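View pics/scene_crop.png

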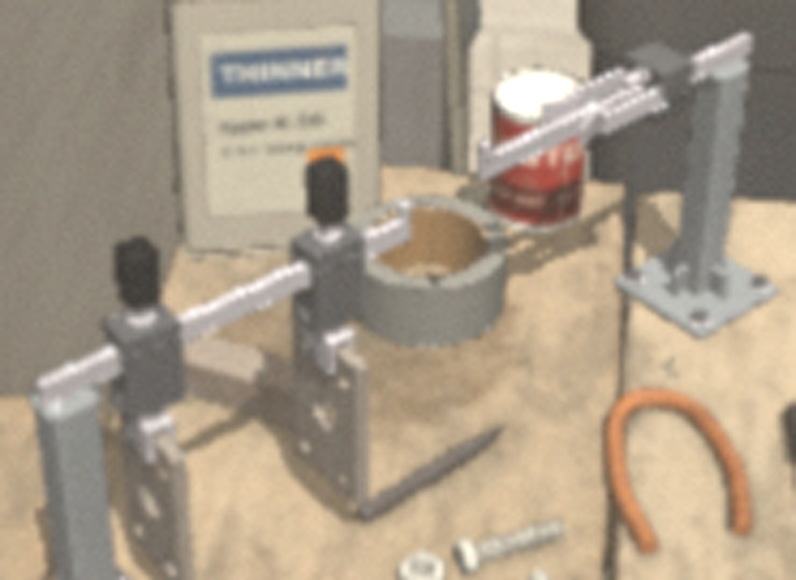

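```bash
cat > h.py <<'E'
import cv2,pickle,numpy as np
def back(s,uv,z):
    u=cv2.undistortPoints(np.array(uv,float).reshape(-1,1,2),s["mtx"],s["D"]).reshape(-1,2)
    R=cv2.Rodrigues(np.array(s["rvec"]))[0];t=np.ravel(s["tvec"]);c=-R.T@t
    d=np.c_[u,np.ones(len(u))]@R
    return c+d*((np.array(z)-c[2])/d[:,2])[:,None]
def proj(s,P):
    return cv2.projectPoints(np.array(P,float).reshape(-1,3),np.array(s["rvec"]),np.array(s["tvec"]),s["mtx"],s["D"])[0].reshape(-1,2)
E
python3 - <<'E'
from h import *
t=pickle.load(open("top.pkl","rb"));s=pickle.load(open("scene.pkl","rb"))
f=lambda p,k,o:(np.array(p,float)+.5)/k-.5+o
# bar centre line in top picture by brightness centroid per column
g=t["pixels"].astype(float).min(2)  # white
def line(c0,c1,r0,r1):
    P=[]
    for c in range(c0,c1):
        rr=int(round(r0+(r1-r0)*(c-c0)/(c1-c0)));a=g[rr-4:rr+5,c];w=np.clip(a-np.median(a)-25,0,None)
        if w.sum()>20:P.append([c,rr-4+(w*np.arange(9)).sum()/w.sum()])
    P=np.array(P);return P
for n,(a,b) in {"A":((200,99),(335,97)),"B":((462,66),(535,61))}.items():
    a=f(a,3.9,[155,175]);b=f(b,3.9,[155,175])
    P=line(int(a[0]),int(b[0]),a[1],b[1]);W=back(t,P,.19)
    q=np.polyfit(W[:,1],W[:,0],1);print(n,q,"yaw(x axis)",np.arctan2(-1,-q[0]),"res",np.std(W[:,0]-np.polyval(q,W[:,1])),W[0],W[-1])
print("ends top",back(t,f([(354,96),(455,66),(37,105),(771,46)],3.9,[155,175]),[.2,.2,.19,.19]).round(4).tolist())
print("ends scene",back(s,f([(408,206),(485,148),(42,385),(748,38)],4.3,[155,150]),[.2,.2,.19,.19]).round(4).tolist())
print("grip",back(t,f([(277,88),(110,95)],3.9,[155,175]),.244).round(4).tolist(),back(s,f([(327,163),(138,243)],4.3,[155,150]),.244).round(4).tolist())
print("block",back(t,f([(638,52)],3.9,[155,175]),.2).round(4).tolist())
E
```

```text
A [0.00705939 0.52434742] yaw(x axis) -1.5778556036859792 res 0.0032345313199004773 [0.52750327 0.44561242 0.19      ] [0.53003513 0.35324852 0.19      ]
B [-0.05905857  0.56576119] yaw(x axis) -1.511806281845908 res 0.00032999324784740405 [0.55108433 0.26053673 0.19      ] [0.55297548 0.21418498 0.19      ]
ends top [[0.5283, 0.3357, 0.2], [0.5481, 0.2656, 0.2], [0.5273, 0.5573, 0.19], [0.5605, 0.0429, 0.19]]
ends scene [[0.5275, 0.3354, 0.2], [0.547, 0.2665, 0.2], [0.5237, 0.5571, 0.19], [0.5591, 0.0426, 0.19]]
grip [[0.5272, 0.3862, 0.244], [0.5244, 0.4979, 0.244]] [[0.5317, 0.3845, 0.244], [0.5288, 0.4968, 0.244]]
block [[0.5559, 0.1383, 0.2]]
```

Measurements are consistent: the rail ends agree to about 1 mm between the two cameras, the gap is 69 mm with 19 mm lateral offset, and both rail lengths fit. Next I move towards the work, rising first.

```bash
python3 -m jog '[1.04,-0.79,-0.24,0, 2.08,-1.58,-0.48,0, 3.12,-2.37,-0.72,0, 4.16,-3.16,-0.96,0, 5.2,-3.95,-1.2,0]' 1 40
python3 -m jog '[1.04,-0.79,-0.24,0, 2.08,-1.58,-0.48,0, 3.12,-2.37,-0.72,0, 4.16,-3.16,-0.96,0, 5.2,-3.95,-1.2,0]'
```

```text
clock: 0.52
tcp_pos: [0.2798, -0.4056, 0.2694]
orientation: [-0.0, 0.986, 0.167, -0.0]
force: [1.1, 0.3, 0.2]
grip_width: 0.999
finger_force: 0.0
clock: 0.93
tcp_pos: [0.3701, -0.2696, 0.2995]
orientation: [-0.0, 0.986, 0.167, -0.0]
force: [0.4, -0.3, 0.5]
grip_width: 0.999
finger_force: 0.0
```

```bash
python3 -m jog '[1.04,-0.79,-0.24,0, 2.08,-1.58,-0.48,0, 3.12,-2.37,-0.72,0, 4.16,-3.16,-0.96,0, 5.2,-3.95,-1.2,0]' >/dev/null
python3 -m jog '[1.04,-0.79,-0.24,0, 2.08,-1.58,-0.48,0, 3.12,-2.37,-0.72,0, 4.16,-3.16,-0.96,0, 5.2,-3.95,-1.2,0]'
python3 -m jog '[0.36,-1.27,0,0, 0.72,-2.54,0,0, 1.08,-3.81,0,0, 1.44,-5.08,0,0, 1.8,-6.35,0,0]' >/dev/null
python3 -m jog '[0.36,-1.27,0,-1.3, 0.72,-2.54,0,-2.6, 1.08,-3.81,0,-4, 1.44,-5.08,0,-5.3, 1.8,-6.35,0,-6.6]'
python3 -m jog '[0,0,0,-1.3, 0,0,0,-2.6, 0,0,0,-4, 0,0,0,-5.3, 0,0,0,-6.6]'
python3 -m jog '[0,0,0,-1.1, 0,0,0,-1.1, 0,0,0,-1.1]'
python3 - <<'E'
from h import *
from bench import snapshot,observe
s=snapshot("wrist");pickle.dump(s,open("w1.pkl","wb"));cv2.imwrite("pics/w1.png",cv2.resize(s["pixels"][:,:,::-1],(800,600),interpolation=cv2.INTER_CUBIC))
R=cv2.Rodrigues(np.array(s["rvec"]))[0];print((-R.T@np.ravel(s["tvec"])).round(3),R.round(2).tolist(),s["mtx"][0,0])
o=observe();print(o["joints"],o["tcp_pos"],o["force"])
E
```

```text
clock: 1.77
tcp_pos: [0.5508, 0.0024, 0.3595]
orientation: [-0.0, 0.986, 0.167, -0.0]
force: [0.5, -1.0, 0.1]
grip_width: 1.0
finger_force: 0.0
clock: 2.6
tcp_pos: [0.5305, 0.3318, 0.3592]
orientation: [-0.0, 0.897, 0.442, -0.0]
force: [0.1, -0.6, 0.5]
grip_width: 1.002
finger_force: 0.0
clock: 3.02
tcp_pos: [0.5309, 0.3303, 0.359]
orientation: [-0.0, 0.734, 0.679, -0.0]
force: [0.7, 0.1, 0.4]
grip_width: 0.999
finger_force: 0.0
clock: 3.27
tcp_pos: [0.531, 0.3302, 0.3591]
orientation: [-0.0, 0.704, 0.71, -0.0]
force: [-0.1, -0.6, -1.3]
grip_width: 1.004
finger_force: 0.0
[0.53  0.396 0.494] [[1.0, 0.01, -0.0], [0.01, -0.96, 0.27], [0.0, -0.27, -0.96]] 270.16249541873003
[-0.48428941  0.71597434 -0.31120945  1.02551227  0.20429652  1.42776607
 -0.74384846] [0.53096112 0.33022124 0.35913997] [-0.47816828  0.23065906  0.11502836]
```

View pics/w1.png

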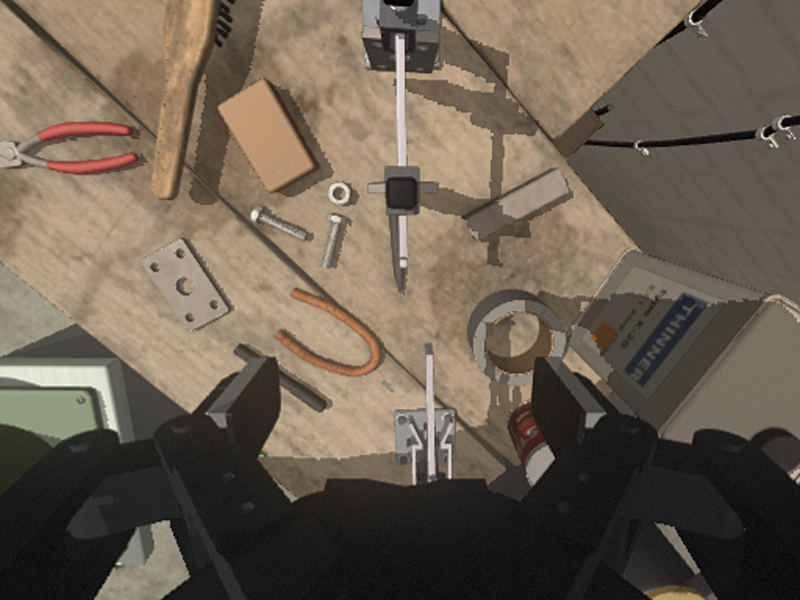

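The wrist view shows the grip top at (401,192), rail A's end at (403,266), rail B's end at (429,348), and the clip jaws at about (415–450,430–475).

Run:
```python
from h import *
s=pickle.load(open("w1.pkl","rb"));p=s["pixels"].astype(float)
f=lambda q:(np.array(q,float)+.5)*.64-.5
# black grip blob
g=p.max(2);x,y=f((401,192)).astype(int);m=(g<45)
n,l,st,c=cv2.connectedComponentsWithStats(m[y-15:y+15,x-15:x+15].astype(np.uint8));i=l[15,15];print("grip blob",st[i],c[i]+[x-15,y-15])
def line(r0,r1,c0):
    P=[]
    for r in range(r0,r1):
        a=g[r,c0-7:c0+8];i=np.argmax(a);w=np.clip(a-190,0,None)
        if w.sum()>0:P.append([c0-7+(w*np.arange(15)).sum()/w.sum(),r])
    return np.array(P)
for nm,r0,r1,c0 in(("A0",50,103,257),("A1",138,166,258),("B",228,280,275)):
    P=line(r0,r1,c0);W=back(s,P,.19);q=np.polyfit(W[:,1],W[:,0],1);print(nm,q,len(W),np.std(W[:,0]-np.polyval(q,W[:,1])),W[0],W[-1])
print("ends",back(s,f([(403,267),(403,258),(429,345),(430,356)]),[.2,.2,.2,.2]).round(4).tolist())
print("grip",back(s,[c[i]+[x-15,y-15]],.244).round(4).tolist(), back(s,f([(386,177),(418,178),(386,212),(418,212)]),.244).round(4).tolist())
print("jawtips",back(s,f([(415,424),(446,424)]),.19).round(4).tolist())
for r in list(range(162,176))+list(range(216,228)): print(r,g[r,252:282].astype(int).tolist())
```

```text
grip blob [  0   0  30  30 740] [254.92432432 121.19054054]
A0 [-0.02704378  0.53788774] 53 0.00022710111249412004 [0.5257089  0.45794935 0.19      ] [0.52643937 0.4070903  0.19      ]
A1 [-0.00531038  0.52977928] 26 9.033933233991854e-05 [0.52756488 0.36886653 0.19      ] [0.52816626 0.34070678 0.19      ]
B [-0.0462167   0.56106133] 52 0.0006383595422125186 [0.54933432 0.26066121 0.19      ] [0.55251162 0.18955263 0.19      ]
ends [[0.5288, 0.3339, 0.2], [0.5287, 0.3404, 0.2], [0.5486, 0.2745, 0.2], [0.5496, 0.2656, 0.2]]
grip [[0.5261, 0.3887, 0.244]] [[0.5189, 0.3956, 0.244], [0.5372, 0.3952, 0.244], [0.5188, 0.3759, 0.244], [0.5375, 0.3761, 0.244]]
jawtips [[0.5395, 0.2009, 0.19], [0.5648, 0.2011, 0.19]]
162 [95, 107, 103, 130, 218, 209, 207, 203, 191, 145, 160, 163, 167, 162, 160, 161, 162, 165, 165, 169, 170, 163, 158, 166, 166, 159, 159, 155, 149, 150]
163 [98, 103, 104, 131, 222, 215, 210, 207, 193, 151, 156, 166, 172, 166, 168, 168, 162, 165, 168, 168, 169, 167, 169, 167, 164, 159, 161, 163, 154, 147]
164 [96, 102, 104, 121, 173, 144, 142, 148, 181, 166, 163, 164, 166, 169,
[... 2904 characters left out ...]
 174, 164, 161, 157, 157, 149, 141, 126, 107, 100, 97, 119, 174, 167, 163, 162, 167]
224 [176, 175, 174, 175, 166, 156, 157, 163, 159, 159, 159, 164, 166, 166, 161, 157, 156, 158, 156, 148, 119, 103, 100, 94, 102, 164, 173, 168, 164, 169]
225 [177, 180, 181, 180, 178, 169, 163, 162, 159, 162, 160, 160, 157, 159, 156, 153, 153, 157, 164, 158, 115, 104, 96, 96, 95, 144, 181, 174, 174, 172]
226 [175, 178, 180, 186, 183, 180, 168, 163, 165, 166, 161, 156, 154, 154, 155, 153, 152, 158, 165, 162, 114, 107, 108, 106, 103, 124, 177, 177, 176, 179]
227 [178, 173, 174, 182, 183, 182, 174, 163, 165, 164, 157, 158, 157, 158, 160, 157, 154, 156, 160, 160, 138, 183, 180, 184, 176, 141, 175, 175, 176, 180]
```

```bash
python3 -m jog '[1.1,-0.05,0,0, 2.2,-0.1,0.3,0, 2.22,-0.1,1.5,0, 2.22,-0.1,2.7,0, 2.22,-0.1,3.7,0]' 
python3 -m jog '[0,0,0.8,0, 0,0,1.4,0, 0,0,1.8,0, 0,0,2,0, 0,0,2,0]'
python3 - <<'E'
from h import *
from bench import snapshot
s=snapshot("wrist");cv2.imwrite("pics/w2.png",cv2.resize(s["pixels"][:,:,::-1],(800,600),interpolation=cv2.INTER_CUBIC))
s=snapshot("scene");c=s["pixels"][150:285,155:340,::-1];cv2.imwrite("pics/s2.png",cv2.resize(c,None,fx=4.3,fy=4.3,interpolation=cv2.INTER_CUBIC))
E
```

```text
clock: 3.73
tcp_pos: [0.5272, 0.3859, 0.2648]
orientation: [-0.0, 0.704, 0.71, -0.001]
force: [0.4, 1.0, -1.2]
grip_width: 0.999
finger_force: 0.0
clock: 4.15
tcp_pos: [0.5277, 0.3857, 0.2163]
orientation: [-0.0, 0.703, 0.711, -0.0]
force: [-0.6, 0.7, 0.9]
grip_width: 0.998
finger_force: 0.0
```

View pics/s2.png

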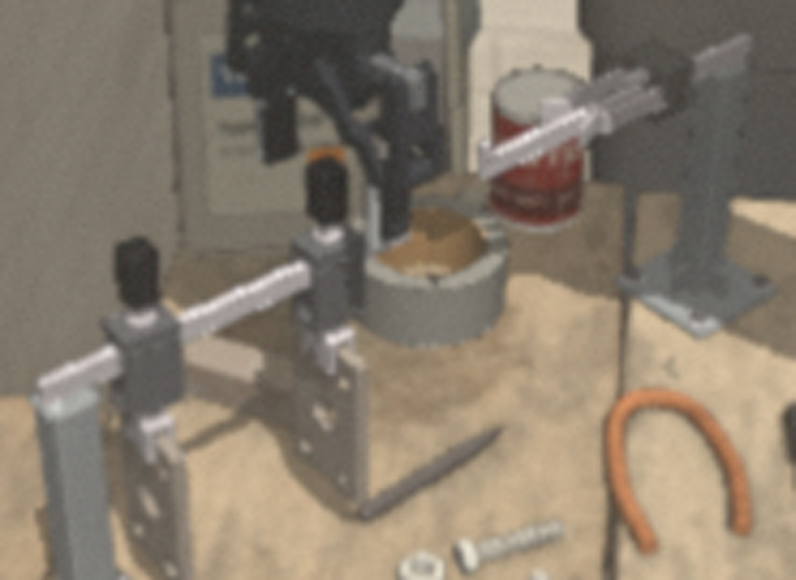

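The fingers straddle the grip at (327,190) with nothing disturbed, so I close.

```bash
python3 -m jog '[0,0,0,0,0,0,0,0,0,0,0,0,0,0,0,0,0,0,0,0]' -1 60
python3 -m jog '[0,0,0,0,0,0,0,0,0,0,0,0,0,0,0,0,0,0,0,0]'
python3 -m jog '[0,0,0,0,0,0,0,0,0,0,0,0]'
```

```text
clock: 4.67
tcp_pos: [0.5278, 0.3858, 0.217]
orientation: [-0.0, 0.703, 0.711, 0.0]
force: [-0.3, -0.3, -0.2]
grip_width: 0.297
finger_force: 0.0
clock: 5.08
tcp_pos: [0.5279, 0.3858, 0.2171]
orientation: [-0.0, 0.703, 0.711, 0.0]
force: [-1.0, -0.9, 4.4]
grip_width: 0.202
finger_force: 58.7
clock: 5.33
tcp_pos: [0.5279, 0.3858, 0.2171]
orientation: [-0.0, 0.703, 0.711, 0.0]
force: [-0.5, -1.0, 5.7]
grip_width: 0.196
finger_force: 58.7
```

Gripped (17 mm wide). Next a 16 mm lift, then a check of the load.

```bash
python3 -m jog '[0,0,-0.1,0, 0,0,-0.22,0, 0,0,-0.36,0, 0,0,-0.5,0, 0,0,-0.64,0]'
python3 -m jog '[0,0,0,0,0,0,0,0,0,0,0,0]'
python3 - <<'E'
from h import *
from bench import snapshot,observe
s=snapshot("scene");pickle.dump(s,open("s3.pkl","wb"))
a=cv2.resize(s["pixels"][150:285,180:280,::-1],None,fx=4,fy=4,interpolation=cv2.INTER_CUBIC)
s=snapshot("wrist");pickle.dump(s,open("w3.pkl","wb"))
b=cv2.resize(s["pixels"][60:360,150:380,::-1],(400,540),interpolation=cv2.INTER_CUBIC)
cv2.imwrite("pics/s3.png",np.hstack([a,b]));print(observe()["ft_torque"],observe()["tcp_pos"])
w=pickle.load(open("w1.pkl","rb"))
print(back(w,[[274.2,226.6],[257.6,170.8]],.2))
E
```

```text
clock: 5.75
tcp_pos: [0.5278, 0.3858, 0.2331]
orientation: [-0.0, 0.703, 0.711, -0.0]
force: [0.2, 0.5, -4.0]
grip_width: 0.199
finger_force: 58.6
clock: 6.0
tcp_pos: [0.5278, 0.3857, 0.2327]
orientation: [-0.0, 0.703, 0.711, -0.0]
force: [-0.2, 0.5, -4.0]
grip_width: 0.2
finger_force: 58.7
[-0.02200886 -0.00393317 -0.0458192 ] [0.52776131 0.38572927 0.23264131]
[[0.54860802 0.2669041  0.2       ]
 [0.52860221 0.33376014 0.2       ]]
```

View pics/s3.png

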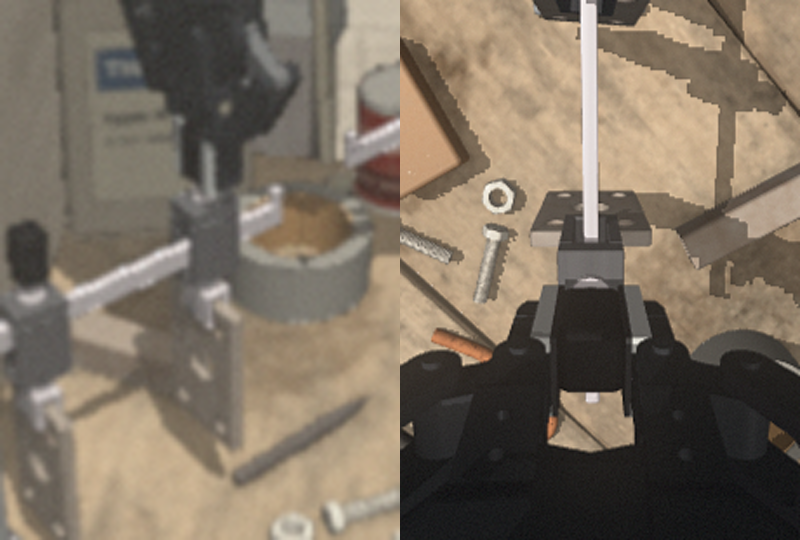

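The hanger hangs straight and centred on the bar with about 4 N of weight, and its plate is clear. I carry it past A's end and shift it into line with B.

```bash
python3 -m jog '[-0.5,0,0,0, -1.2,0,0,0, -2,0,0,0, -2.75,0,0,0, -3.35,0,0,0]'
python3 -m jog '[0,0,0,0, 0,0.2,0,-0.15, 0,0.45,0,-0.3, 0,0.71,0,-0.48, 0,0.71,0,-0.48]'
python3 -m jog '[0,0,0,0,0,0,0,0]'
python3 - <<'E'
from h import *
from bench import snapshot,observe
w=snapshot("wrist");pickle.dump(w,open("w4.pkl","wb"))
t=snapshot("top");pickle.dump(t,open("t4.pkl","wb"))
s=snapshot("scene");pickle.dump(s,open("s4.pkl","wb"))
a=cv2.resize(s["pixels"][150:270,210:330,::-1],(480,480),interpolation=cv2.INTER_CUBIC)
b=cv2.resize(t["pixels"][165:225,230:270,::-1],(320,480),interpolation=cv2.INTER_CUBIC)
cv2.imwrite("pics/s4.png",np.hstack([a,b]));o=observe();print(o["tcp_pos"],o["orientation"])
E
```

```text
clock: 6.52
tcp_pos: [0.5289, 0.3005, 0.2328]
orientation: [0.0, 0.703, 0.711, -0.0]
force: [0.5, -0.3, -3.8]
grip_width: 0.2
finger_force: 58.8
clock: 6.93
tcp_pos: [0.5478, 0.3025, 0.2324]
orientation: [0.0, 0.687, 0.726, 0.0]
force: [-0.3, -0.6, -4.5]
grip_width: 0.204
finger_force: 59.0
clock: 7.1
tcp_pos: [0.5463, 0.3026, 0.2326]
orientation: [-0.0, 0.688, 0.726, -0.0]
force: [-0.3, 0.4, -5.2]
grip_width: 0.204
finger_force: 59.0
[0.5463526  0.3024504  0.23289202] [-8.51452858e-05  6.87740594e-01  7.25956519e-01  3.79471352e-05]
```

View pics/s4.png

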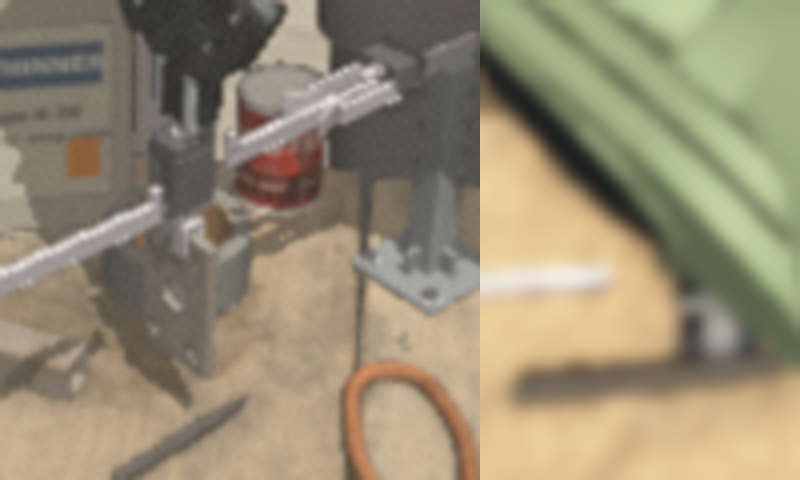

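Clear between the rails and in line with B. I thread in gently, watching the force.

```bash
python3 -m jog '[-0.2,0,0,0, -0.4,0,0,0, -0.6,0,0,0, -0.8,0,0,0, -1,0,0,0]'
python3 -m jog '[-0.15,0,0,0, -0.3,0,0,0, -0.45,0,0,0, -0.6,0,0,0, -0.75,0,0,0]'
python3 - <<'E'
from h import *
from bench import snapshot,observe
s=snapshot("scene");t=snapshot("wrist")
a=cv2.resize(s["pixels"][150:250,220:320,::-1],(400,400),interpolation=cv2.INTER_CUBIC)
b=cv2.resize(t["pixels"][100:300,156:356,::-1],(400,400),interpolation=cv2.INTER_CUBIC)
cv2.imwrite("pics/s5.png",np.hstack([a,b]));o=observe();print(o["tcp_pos"],o["ft_torque"])
E
```

```text
clock: 7.67
tcp_pos: [0.548, 0.2765, 0.2329]
orientation: [0.0, 0.688, 0.726, 0.0]
force: [-0.3, -0.9, -4.5]
grip_width: 0.206
finger_force: 59.0
clock: 8.08
tcp_pos: [0.5489, 0.2583, 0.2328]
orientation: [-0.0, 0.688, 0.726, 0.0]
force: [0.6, -0.3, -4.1]
grip_width: 0.202
finger_force: 59.0
[0.54909749 0.25784835 0.23286789] [ 0.00773032 -0.03350173  0.05746758]
```

View pics/s5.png

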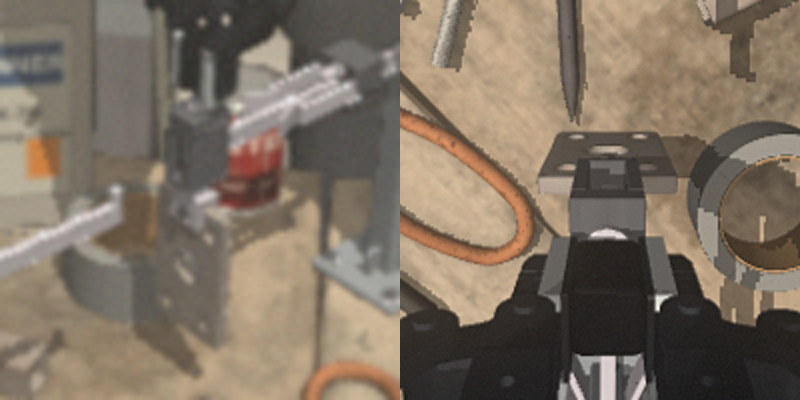

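```bash
python3 -m jog '[-0.2,0,0,0, -0.4,0,0,0, -0.6,0,0,0, -0.8,0,0,0, -0.98,0,0,0]'
python3 -m jog '[0,0,0,0, 0,0,0.1,0, 0,0,0.2,0, 0,0,0.3,0, 0,0,0.4,0]'
python3 -m jog '[0,0,0.03,0, 0,0,0.06,0, 0,0,0.08,0, 0,0,0.1,0, 0,0,0.1,0]'
```

```text
clock: 8.6
tcp_pos: [0.5503, 0.2334, 0.2329]
orientation: [0.0, 0.688, 0.726, 0.0]
force: [-0.2, 0.2, -4.7]
grip_width: 0.199
finger_force: 59.0
clock: 9.02
tcp_pos: [0.5501, 0.2344, 0.2224]
orientation: [-0.0, 0.688, 0.726, -0.0]
force: [-0.5, 0.4, -3.7]
grip_width: 0.203
finger_force: 59.0
clock: 9.43
tcp_pos: [0.5502, 0.2341, 0.2203]
orientation: [-0.0, 0.688, 0.726, 0.0]
force: [0.1, -0.5, -4.3]
grip_width: 0.204
finger_force: 59.0
```

```bash
for i in 1; do python3 -m jog '[0,0,0.016,0, 0,0,0.032,0, 0,0,0.048,0, 0,0,0.064,0, 0,0,0.08,0]' | grep -E 'tcp|force:'; done; python3 -m jog '[0,0,0.016,0, 0,0,0.032,0, 0,0,0.048,0]' | grep -E 'tcp|force:'
```

```text
tcp_pos: [0.5502, 0.2341, 0.2183]
force: [0.8, -0.9, -4.0]
finger_force: 59.0
tcp_pos: [0.5502, 0.2341, 0.2171]
force: [-0.4, 0.2, -0.3]
finger_force: 59.2
```

```bash
python3 -m jog '[0,0,0.005,0, 0,0,0.005,0]' | grep -E 'tcp|^force:'; python3 -m jog '[-0.067,0,0,0, -0.133,0,0,0, -0.2,0,0,0, -0.267,0,0,0, -0.333,0,0,0]' | grep -E 'tcp|^force:'
```

```text
tcp_pos: [0.5502, 0.2341, 0.2171]
force: [-1.4, -0.7, -0.3]
tcp_pos: [0.5507, 0.2257, 0.2171]
force: [0.1, 2.4, -0.7]
```

```bash
python3 -m jog '[-0.067,0,0,0, -0.133,0,0,0, -0.2,0,0,0, -0.267,0,0,0, -0.333,0,0,0]' | grep -E 'tcp|^force:';  python3 -m jog '[-0.067,0,0,0, -0.133,0,0,0, -0.2,0,0,0]' | grep -E 'tcp|^force:'; python3 -m jog '[-0.067,0,0,0, -0.133,0,0,0, -0.2,0,0,0]' | grep -E 'tcp|^force:'; python3 -c "
from bench import observe;print(observe()['ft_torque'])"
```

```text
tcp_pos: [0.5512, 0.2174, 0.2171]
force: [-0.7, 3.8, -0.1]
tcp_pos: [0.5514, 0.2124, 0.2171]
force: [-0.5, 3.4, 0.9]
tcp_pos: [0.5517, 0.2077, 0.2171]
force: [-0.8, 5.8, 1.2]
[1.41363767 0.03439665 0.00836848]
```

```bash
python3 -m jog '[-0.067,0,0,0, -0.133,0,0,0, -0.2,0,0,0]' | grep -E 'tcp|^force:'; python3 -m jog '[-0.067,0,0,0, -0.133,0,0,0, -0.2,0,0,0]' | grep -E 'tcp|^force:'
```

```text
tcp_pos: [0.5519, 0.2029, 0.2171]
force: [-0.4, 6.6, 1.1]
tcp_pos: [0.5521, 0.1981, 0.2171]
force: [-1.1, 7.5, 3.7]
```

```bash
python3 -m jog '[-0.067,0,0,0, -0.133,0,0,0, -0.2,0,0,0]' | grep -E 'tcp|^force:'; python3 -m jog '[-0.067,0,0,0, -0.133,0,0,0, -0.2,0,0,0]' | grep -E 'tcp|^force:'
```

```text
tcp_pos: [0.5524, 0.1928, 0.2171]
force: [0.2, 5.3, 1.1]
tcp_pos: [0.5527, 0.1878, 0.2171]
force: [0.1, 5.7, 1.3]
```

```bash
python3 -m jog '[-0.067,0,0,0, -0.133,0,0,0, -0.2,0,0,0]' | grep -E 'tcp|^force:'; python3 -m jog '[-0.067,0,0,0, -0.133,0,0,0, -0.2,0,0,0]' | grep -E 'tcp|^force:'
```

```text
tcp_pos: [0.553, 0.1828, 0.2171]
force: [-0.9, 5.7, 1.2]
tcp_pos: [0.5532, 0.1778, 0.2171]
force: [-0.6, 5.4, 1.0]
```

```bash
python3 -m jog '[-0.05,0,0,0, -0.1,0,0,0]' | grep -E 'tcp|^force:';python3 -m jog '[-0.05,0,0,0, -0.1,0,0,0]' | grep -E 'tcp|^force:'
```

```text
tcp_pos: [0.5534, 0.1753, 0.2171]
force: [0.3, 5.4, 1.7]
tcp_pos: [0.5535, 0.1728, 0.2171]
force: [-0.4, 5.7, 0.7]
```

Steady drag from the jaws. The buffer should come next, so I use small steps.

```bash
for k in a; do python3 -m jog '[-0.04,0,0,0, -0.08,0,0,0]' | grep -E 'tcp|^force:'; done; python3 -m jog '[-0.04,0,0,0, -0.08,0,0,0]' | grep -E 'tcp|^force:'
```

```text
tcp_pos: [0.5536, 0.1708, 0.2171]
force: [0.0, 7.0, 0.8]
tcp_pos: [0.5537, 0.1689, 0.2171]
force: [-0.5, 8.2, 1.8]
```

```bash
python3 -m jog '[-0.04,0,0,0]' | grep -E 'tcp|^force:'; python3 -m jog '[-0.04,0,0,0]' | grep -E 'tcp|^force:'
```

```text
tcp_pos: [0.5538, 0.1682, 0.2171]
force: [0.8, 8.1, -0.2]
tcp_pos: [0.5538, 0.1673, 0.2171]
force: [-0.6, 8.1, 1.1]
```

```bash
python3 -m jog '[-0.03,0,0,0]' | grep -E 'tcp|^force:'; python3 -m jog '[-0.03,0,0,0]' | grep -E 'tcp|^force:'; python3 -m jog '[-0.03,0,0,0]' | grep -E 'tcp|^force:'
```

```text
tcp_pos: [0.5538, 0.1666, 0.2171]
force: [-0.7, 8.9, 0.5]
tcp_pos: [0.5538, 0.166, 0.2171]
force: [-0.7, 9.6, 0.1]
tcp_pos: [0.5539, 0.1653, 0.2171]
force: [-0.4, 9.5, 0.4]
```

```bash
python3 -m jog '[-0.02,0,0,0]' | grep -E 'tcp|^force:'; python3 -m jog '[-0.02,0,0,0]' | grep -E 'tcp|^force:'; python3 -m jog '[0,0,0,0]' | grep -E 'tcp|^force:'
```

```text
tcp_pos: [0.5539, 0.1648, 0.2171]
force: [0.2, 10.5, 1.1]
tcp_pos: [0.5539, 0.1644, 0.2171]
force: [-0.7, 10.3, 0.9]
tcp_pos: [0.5539, 0.1644, 0.2171]
force: [-0.6, 9.9, 0.8]
```

```bash
python3 -m jog '[-0.02,0,0,0]' | grep -E 'tcp|^force:'; python3 -m jog '[-0.02,0,0,0]' | grep -E 'tcp|^force:'
```

```text
tcp_pos: [0.5539, 0.164, 0.2171]
force: [-0.6, 10.8, 1.0]
tcp_pos: [0.5539, 0.1635, 0.2171]
force: [-1.3, 8.7, -0.1]
```

```bash
python3 -m jog '[-0.02,0,0,0]' | grep -E 'tcp|^force:'; python3 -m jog '[-0.02,0,0,0]' | grep -E 'tcp|^force:'
```

```text
tcp_pos: [0.554, 0.1629, 0.2171]
force: [-0.2, 9.1, 0.3]
tcp_pos: [0.554, 0.1624, 0.2171]
force: [-1.4, 10.2, 0.8]
```

```bash
python3 -m jog '[0.02,0,0,0]' | grep -E 'tcp|^force:'; python3 -m jog '[0.04,0,0,0]' | grep -E 'tcp|^force:';  python3 -m jog '[0.03,0,0,0]' | grep -E 'tcp|^force:'
```

```text
tcp_pos: [0.554, 0.1625, 0.2171]
force: [0.0, 5.2, 1.1]
tcp_pos: [0.554, 0.1627, 0.2171]
force: [-0.0, 1.4, 2.8]
tcp_pos: [0.554, 0.1631, 0.2171]
force: [-0.4, -0.1, 3.6]
```

```bash
python3 -m jog '[0.02,0,0,0]' | grep -E 'tcp|^force:'; python3 -m jog '[0.02,0,0,0]' | grep -E 'tcp|^force:'; python3 -m jog '[0,0,0,0]' | grep -E 'tcp|^force:'
```

```text
tcp_pos: [0.554, 0.1636, 0.2171]
force: [-0.4, 0.4, 4.1]
tcp_pos: [0.554, 0.1639, 0.2171]
force: [-1.9, -5.1, 6.8]
tcp_pos: [0.554, 0.1638, 0.2171]
force: [-0.1, -3.4, 5.4]
```

Pulling back met a stop, so at least one hook has caught. I check both jaws in a close-up.

Run:
```python
from h import *
from bench import snapshot,observe
w=snapshot("wrist");pickle.dump(w,open("w6.pkl","wb"));s=snapshot("scene");pickle.dump(s,open("s6.pkl","wb"))
a=cv2.resize(w["pixels"][165:245,210:310,::-1],(500,400),interpolation=cv2.INTER_CUBIC)
b=cv2.resize(s["pixels"][145:225,260:320,::-1],(300,400),interpolation=cv2.INTER_CUBIC)
cv2.imwrite("pics/s6.png",cv2.convertScaleAbs(np.hstack([a,b]),alpha=1.4));o=observe();print(o["ft_torque"],o["force"])
```

```text
[-0.54781553  0.31960487  0.00222284] [-1.42508176 -1.39259695  5.46999676]
```

View pics/s6.png

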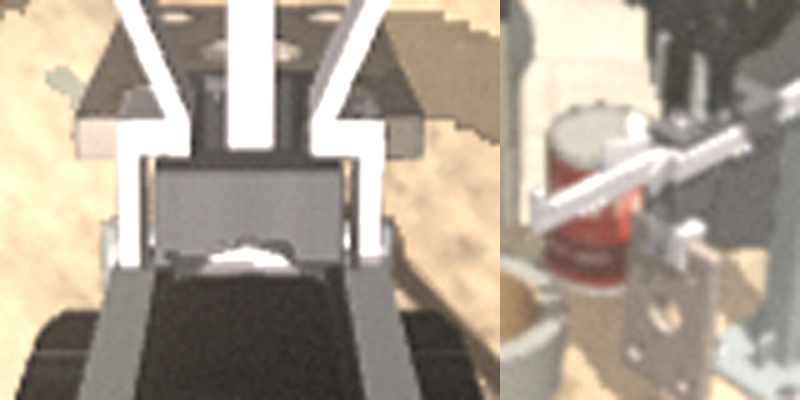

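Both hooks are closed behind the trailing face, at (190,140) and (312,140), and the hanger is upright. I ease the load, release and withdraw upward.

```bash
python3 -m jog '[-0.015,0,-0.004,0, -0.015,0,-0.004,0]' | grep -E 'tcp|^force:'; python3 -m jog '[0,0,0,0,0,0,0,0,0,0,0,0,0,0,0,0,0,0,0,0]' 0.1; python3 -m jog '[0,0,-0.1,0, 0,0,-0.3,0, 0,0,-0.6,0, 0,0,-1,0, 0,0,-1.5,0]'
```

```text
tcp_pos: [0.554, 0.1638, 0.217]
force: [0.3, -1.2, 3.1]
clock: 15.95
tcp_pos: [0.554, 0.1642, 0.217]
orientation: [-0.0, 0.688, 0.726, -0.0]
force: [-0.3, 0.3, 0.4]
grip_width: 0.547
finger_force: 0.0
clock: 16.37
tcp_pos: [0.5539, 0.1642, 0.2554]
orientation: [-0.0, 0.688, 0.726, -0.0]
force: [0.4, -0.4, 0.6]
grip_width: 0.552
finger_force: 0.0
```

Released with no load. I raise the arm clear, wait, and check numerically that the hanger stayed put.

```bash
python3 -m jog '[0,0,-0.8,0, 0,0,-1.6,0, 0,0,-2.4,0, 0,0,-3.2,0, 0,0,-4,0]' >/dev/null; python3 -m jog '[0,0,0,0,0,0,0,0,0,0,0,0,0,0,0,0,0,0,0,0]' | head -3
python3 - <<'E'
from h import *
from bench import snapshot
s=snapshot("scene")["pixels"].astype(float);b=pickle.load(open("scene.pkl","rb"));q=b["pixels"].astype(float);s6=pickle.load(open("s6.pkl","rb"))["pixels"].astype(float)
P=proj(b,[[.5278,.497,.17],[.554,.1645,.08],[.554,.1645,.17]]).round().astype(int);print(P.tolist())
for n,r,(x,y) in(("rear vs start",q,P[0]),("front plate vs clipped",s6,P[1]),("front loop vs clipped",s6,P[2])):
    A=r[y-14:y+14,x-14:x+14].astype(np.float32).mean(2);B=s[y-14:y+14,x-14:x+14].astype(np.float32).mean(2)
    print(n,cv2.phaseCorrelate(A,B,cv2.createHanningWindow((28,28),cv2.CV_32F)))
E
```

```text
clock: 17.2
tcp_pos: [0.5538, 0.1641, 0.3541]
orientation: [-0.0, 0.688, 0.726, -0.0]
[[189, 235], [294, 209], [296, 180]]
rear vs start ((-0.10538155893030776, 0.1081561162172715), 0.9516075746218363)
front plate vs clipped ((0.06759778373834635, 0.06869701475662282), 0.9081055556403266)
front loop vs clipped ((-0.005801563982794633, -0.07040597937664117), 0.9741016303168403)
```

Nothing has moved: the shifts are about 0.1 px or less, so I hand in.

```bash
python3 -c "from bench import ticket;print(ticket.sign_off())"
```

```text
the job is handed in; nothing more can be done
None
```

The front hanger is on rail B, snapped home with both clip hooks closed behind it, released and handed in at about 17 s; the highest force I read was about 11 N, the rear hanger did not move, and I did not re-check the bench items.

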